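# Clamp a re-glued music box

## Task

The side panel of the small wooden music box has just been re-glued. Take its wooden tray by the upright handle and slide it under the lips of the clamp's slot until it rests at the end stop, then squeeze the clamp's trigger towards the fixed grip, pumping it again and again, until the sprung pad is pressed gently against the box: pushed a little way (about 6 mm) back on its spring, never bottomed. Finish while still holding the trigger squeezed so; move the jaw only with the trigger, and leave the other things alone.

Things in the scene. Friction and masses are not known exactly. Their poses are not given: they have to be found in the camera images.
- clamp: grey bar clamp with a tray slot, fixed to the table, 240 x 140 mm. Origin on the table in the middle of the slot, which runs along y: tray goes in from -y. Rails at x = +-42 mm from y -35 to +65, their lips reach in to x = +-36 at z 9 to 12.5; mouth flares to 108 mm wide at y = -67; stop face at y = +63. The pad moves to +x; grips stand on the -x side, all else there is under z = 106
- home (a point): where the tray's origin lies when the tray is fully home against the stop (up to 3 mm further in y): the clamp's origin, same axes as the clamp
- fixed_grip (a point): middle of the upright fixed grip of the clamp (9 mm thick in clamp x, 30 wide in y, top at z = 152 mm); this point is at z = 128 mm
- trigger_grip (a point): middle of the trigger's upright blade (9 mm thick in clamp x, 26 wide, top at z = 153), 113 mm above its pivot. Open it stands 32 mm behind the fixed grip, to clamp -x (41 mm over both); squeezed 17 mm (26 over both). The fixed grip cannot yield: fingers that close evenly should be centred 8.5 mm to clamp -x of the fixed grip and open 65 mm or more
- trigger (a joint): squeeze of the trigger, rad: 0 open, 0.132 at its stop (15 mm at the blade); a spring of 2 to 3 N returns it. Pivot along clamp y, 15 mm above the table. Its pawl drives the jaw's 5 mm teeth: a full squeeze moves the pawl 8 mm, so the first stroke moves the jaw 3 to 8 mm, each further one about 5. Squeezing takes 5 N, about 10 N against the pad's spring
- jaw (a joint): travel of the jaw and toothed bar towards clamp +x, m, 0 fully back; 6 N of friction keeps it where the ratchet left it
- plunger (a joint): how far the pad is pushed back on its spring into the jaw, m: 0 free, 0.014 bottomed; 0.5 N per mm after a 1 N preload
- pad_face (a point): centre of the face of the round rubber pad (26 mm diameter), 32 mm above the table, facing clamp +x
- tray: loose light wooden tray, 80 (x) x 140 (y) mm, base 5 mm thick. Origin on its underside under the middle of the box's place; base reaches y -80 to +60. Low rims, and a 35 mm high backing wall on the +x side; the handle stands at the -y end, and the +y end goes into the slot first. About 0.35 kg
- tray_grip (a point): middle of the tray's upright handle: 12 mm thick in tray x, 26 long in tray y, top 50 mm above the table; this point is 34 mm up and 65 mm from the tray origin towards -y
- music_box: small wooden music box standing loose on the tray, 52 (x) x 64 (y) x 44 mm, 0.18 kg; its little crank points to tray +y. Origin on its underside, 12 mm from the middle of the box towards the crank
- tape_roll: roll of brown tape, 92 mm across, 48 high; origin underneath; leave alone
- bell: counter bell, 82 mm across, 63 high; origin underneath; leave alone
- globe: snow globe, 64 mm across, 65 high; origin underneath; leave alone
- house: small ceramic house, 32x39x76 mm; origin underneath; leave alone

How it is judged:
On the way, in this order (a step that is already met when the one before it is completed fails the run):
1. the loaded tray is home in the slot (horizontal distance between tray and home below 0.006 m and angle between the y axis of tray and the y axis of clamp, either way round below 0.06 rad and height (world z) of tray below 0.006 m), for 0.2 s.
2. the pad has met the box (value of joint plunger above 0.0015 m and contact force between plunger and music_box above 0.5 N), for 0.1 s.
At the end, for the whole second after the job is handed in: tray within 6 mm of home and straight to 0.06 rad, lying flat; box upright (0.08 rad) in its place on the tray; pad on the box and pushed 3 to 10.5 mm back on its spring; the fingers still hold the trigger squeezed (over 0.015 rad, over 1 N) (all of step 1 and horizontal distance between music_box and tray below 0.022 m and angle between music_box's own z axis and vertical below 0.08 rad and value of joint plunger between 0.003 and 0.0105 m and contact force between plunger and music_box above 1.5 N and value of joint trigger above 0.015 rad and contact force between the fingers and trigger above 1 N); the arm keeps its last pose, push and grip.
It fails at once if the spring pad is bottomed (box crushed) (value of joint plunger above 0.0132 m).
It fails at once if the robot pushes the jaw or pad itself (contact force between the arm and jaw above 3 N).
It fails at once if the robot's fingers push the jaw or pad itself (contact force between the fingers and jaw above 3 N).
It fails at once if another thing is knocked away (distance of any of tape_roll, bell, globe, house from where it was at the start of the episode above 0.03 m).
It also fails if it takes over 72 s, if anything falls off the work surface, if the arm or the gripper's body presses on something with over 40 N, if the wrist force passes 120 N, or if a joint passes its speed limit or range.

## Robot

A 7-joint arm with a two-finger parallel gripper is mounted at the origin on a cart in front of the work surface, level with it; the furniture and walls round the work are solid. World frame = base frame: x ahead of the robot, y to its left, z up, the work surface at z = 0. Lengths are in m, angles in rad, forces in N, time in s.
With the tool pointing down it reaches from about 0.35 to 0.9 m from the base axis. Payload 8.1 kg.
Tool frame: the origin (TCP) lies midway between the tips of the shut fingers; the grasp point (between the pads) lies behind it (arm.tcp_to_grasp is the z of the grasp point in the tool frame, in m); z points along the fingers, y is the line along which they close (so a half turn about z gives the same grasp; the last joint's range is limited). The gripper opens to 92 mm and grips with 3 to 60 N. Pads are 19 mm wide; open, the fingers measure 130 mm over their backs; the gripper's body (75 mm by 190 mm) begins 47 mm behind the grasp point.
Start: joints at [1.096, 0.434, 0.025, 1.573, -0.012, 1.134, -0.075], TCP at [0.227, -0.582, 0.191] pointing down, gripper open.
Joint ranges: [-2.62, 2.62], [-0.44, 2.09], [-1.27, 1.32], [0.08, 2.57], [-1.32, 4.46], [0.12, 2], [-2.74, 2.74]. Speed limits (rad/s): [2.22, 2.22, 3.01, 3.01, 3.14, 3.14, 3.14].

## Interface

Orientations are given as a rotation vector (axis times angle).
In Python, from cell import readout, vision, arm gives the robot as it stands.
- The arm moves only by the tool carry_out, never from a script. Its argument "increments" is one flat list of numbers, 6 for each row, row after row: the shift along the world's x, y, z in mm, then the turn, a rotation vector about the world's x, y, z in rad. In form: [tx, ty, tz, wx, wy, wz, tx, ty, tz, wx, wy, wz, ...]. A call has 1 to 20 rows; each row shifts and turns the commanded pose from where the row before left it; what a row does not reach is not made up. A row lasts 1/8 s, in which the tool goes at most 62.5 mm and 10.7 degrees, less where a joint would pass 70% of its speed; a pose out of reach is approached as far as the arm can. A call with a gripper value outside its range is refused whole. "grip" is the closure, from 0 (fully open) to 1 (shut), set as the call begins (left out, the last holds). The fingers move at their own pace and stop on an object; "newtons" is the grip in N (left out, the last holds). Time passes only in rows, so rows that do not move let the fingers close. It gives the time, the measured TCP pose, the force, the opening and the grip force at its end, in the units of the state.
- readout.observe(): the state, without advancing time (a new reading comes with each control period).
- vision.get_image(name): name is "side" or "top"; returns the picture (400x640x3 uint8, red, green, blue); there is no depth.
- vision.calibration(name): a dict with "fov_y" (degrees; the focal length in pixels is half the picture's height over the tangent of half this angle, whatever the lens; pixels are square), "cx", "cy" (the principal point, pixels), "pose" (4x4, takes a point from camera to world coordinates). Camera axes: x right, y up, looking along -z (the intrinsics and any distortion apply to the point x, -y, -z); pixel columns grow to the right and rows downward; lengths in m; the calibration is good to about 2 mm. A picture is of the moment at which its call begins. calibration takes no time and is no camera call.
- arm.sign_off(): hands the job in; it is judged then, once.
The state is a dict: "clock": time; "joints": joint angles; "dq": joint speeds; "joint_efforts": joint torques, N m; "position": TCP position; "ee_rot": TCP orientation; "force": force on the tool from outside, world axes, zero at the start; "ft_torque": the same for the moment, N m; "width": opening from 0.0 (shut) to 1.0 (fully open); "gripper_force": force on a finger pad.
Only numpy, scipy, OpenCV 4.12 (cv2) and the standard library are available. Lean on these libraries where they do the work, as an engineer would, in place of code of your own. Each camera call takes 0.05 s, during which the arm holds its last target. There are 200 camera calls.

## Working session

There is one attempt and no reset: what is moved stays moved. The work goes in short steps, Python scripts to look and compute and a tool call to move; the robot and the scene stay as the last step left them, time stands still between calls to the robot, and variables do not carry over. Pictures are saved under pics/ and viewed, at most 10 in all, crops included, and the job is handed in when it is done.

Besides the shell and the picture viewer there is one more tool, called after "Emit:" as a command line: name --argument value ..., lists and objects as JSON in quotes. carry_out: Moves the arm, as the interface text tells. Its arguments: {"type":"object","properties":{"increments":{"type":"array","items":{"type":"number"}},"grip":{"type":"number"},"newtons":{"type":"number"}},"required":["increments"]}

```bash
ls; mkdir -p pics; python3 - <<'E'
from cell import readout, vision, arm
import cv2
print(readout.observe()); print(arm.tcp_to_grasp)
for n in("side","top"):
    cv2.imwrite(f"pics/{n}0.png",vision.get_image(n)[:,:,::-1]); print(n,vision.calibration(n))
E
```

```text
pics
{'clock': 0.0, 'joints': array([ 1.09638708,  0.43522356,  0.02493469,  1.57409292, -0.01162647,
        1.13396193, -0.07506011]), 'dq': array([ 0.0007899 , -0.00045808, -0.00043801,  0.00039278,  0.00027968,
        0.00011468, -0.00042716]), 'joint_efforts': array([-9.51898869e-05, -6.67852736e+01,  9.84710902e-01, -3.14453602e+01,
       -6.05778024e-02,  4.29258286e-02,  2.02144670e-04]), 'position': array([ 0.22683542, -0.58178888,  0.1902458 ]), 'ee_rot': array([-3.08599604e+00, -5.80392562e-01,  6.01246939e-04]), 'force': array([-0.80762465, -0.12446018,  0.18434   ]), 'ft_torque': array([ 0.05072276, -0.0134422 ,  0.01676468]), 'gripper_force': 0.0, 'width': 0.9977728510923216}
-0.0188
side {'fov_y': 43.52058844813616, 'cx': 324.43569046639976, 'cy': 198.48650372003414, 'pose': array([[-0.90514085,  0.23783549, -0.35235539,  0.09939037],
       [-0.42465403, -0.4673956 ,  0.77537753,  0.95500685],
       [ 0.01972294,  0.85145501,  0.52405665,  0.74074706],
       [ 0.        ,  0.        ,  0.        ,  1.        ]])}
top {'fov_y': 47.29960320260761, 'cx': 320.08383673425675, 'cy': 198.32425473256137, 'pose': array([[ 4.12052352e-03,  9.84579585e-01, -1.74888713e-01,
         3.05839351e-01],
       [-9.99805568e-01,  6.83767672e-04, -1.97068102e-02,
         5.05038471e-02],
       [-1.92833397e-02,  1.74935912e-01,  9.84390969e-01,
         1.24100378e+00],
       [ 0.00000000e+00,  0.00000000e+00,  0.00000000e+00,
         1.00000000e+00]])}
```

View pics/top0.png

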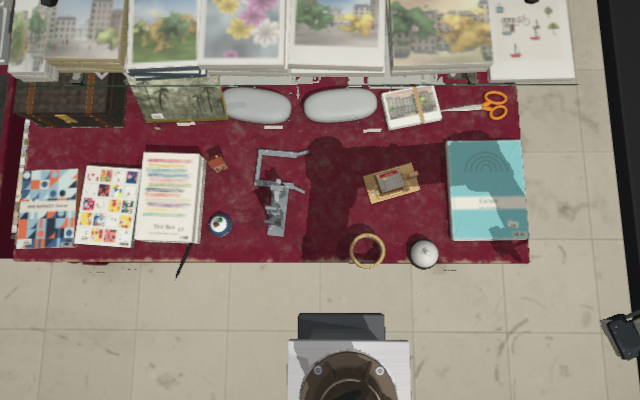

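View pics/side0.png

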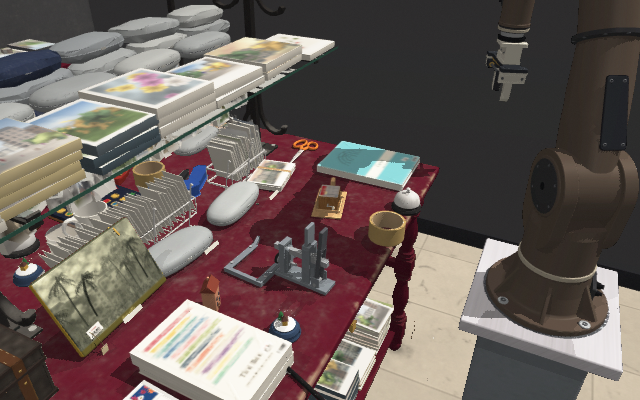

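```bash
python3 - <<'E'
import cv2
t=cv2.imread("pics/top0.png");s=cv2.imread("pics/side0.png")
a=cv2.resize(t[140:245,240:430],None,fx=4.2,fy=4.2,interpolation=cv2.INTER_CUBIC)
cv2.imwrite("pics/tc.png",a); 
cv2.imwrite("pics/sc.png",cv2.resize(s[170:300,220:360],None,fx=4.5,fy=4.5,interpolation=cv2.INTER_CUBIC))
E
```

```text
(no output)
```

View pics/tc.png

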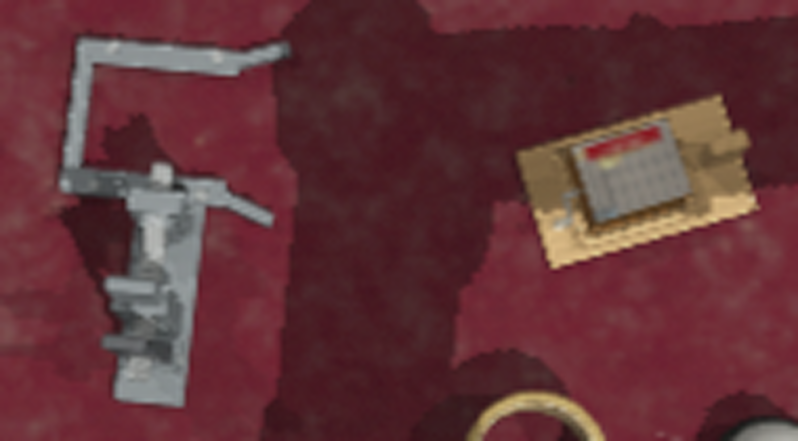

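View pics/sc.png

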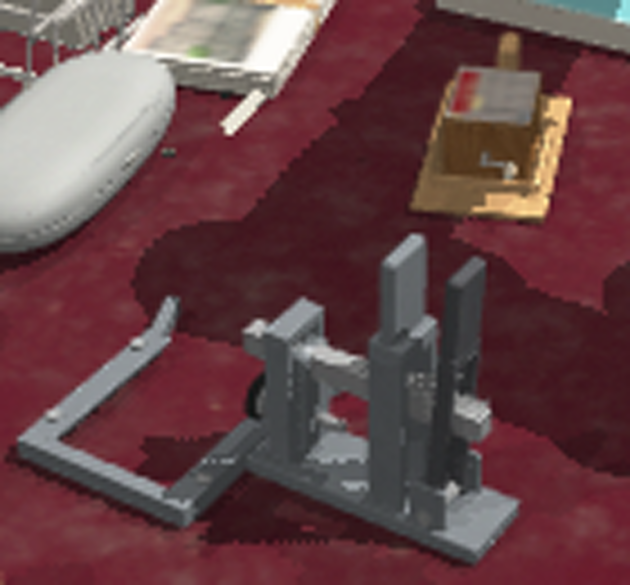

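```bash
cat > h.py <<'E'
import numpy as np
from cell import readout, vision, arm
def cam(n):
    c=vision.calibration(n); return 200/np.tan(np.radians(c["fov_y"]/2)),c["cx"],c["cy"],np.array(c["pose"])
def ray(n,u,v):
    f,cx,cy,P=cam(n); return P[:3,3],P[:3,:3]@np.array([(u-cx)/f,-(v-cy)/f,-1])
def onz(n,u,v,z):
    o,d=ray(n,u,v); return (o+d*(z-o[2])/d[2])
def two(a,b):
    (o1,d1),(o2,d2)=ray("top",*a),ray("side",*b); d1=d1/np.linalg.norm(d1);d2=d2/np.linalg.norm(d2)
    A=np.stack([d1,-d2],1); s=np.linalg.lstsq(A,o2-o1,rcond=None)[0]
    p,q=o1+s[0]*d1,o2+s[1]*d2; return (p+q)/2,np.linalg.norm(p-q)
def proj(n,X):
    f,cx,cy,P=cam(n); x=P[:3,:3].T@(np.asarray(X)-P[:3,3]); return cx+f*x[0]/-x[2], cy-f*x[1]/-x[2]
T=lambda u,v:((u+.5)/4.2-.5+240,(v+.5)/4.2-.5+140)
S=lambda u,v:((u+.5)/4.5-.5+220,(v+.5)/4.5-.5+170)
E
python3 - <<'E'
from h import *
np.set_printoptions(precision=4,suppress=True)
for nm,p,z in [("tr stop+x outer",(80,38),.0125),("tr stop-x outer",(62,190),.0125),("rail end +x outer",(240,75),.0125),("+x outer near",(85,65),.0125),("flare +x tip",(289,48),.0125),("flare -x tip",(272,220),.0125),
 ("base bl",(115,400),.005),("base br",(184,406),.005),("fixed top",(131,285),.152),("trig top",(124,342),.153),("handle top",(735,142),.05),
 ("tray tl",(517,152),.005),("tray bl",(555,268),.005),("tray br",(758,210),.005),("tray tr",(722,95),.005),("box tl",(570,150),.049),("box tr",(668,122),.049),("box br",(690,190),.049),("box bl",(592,222),.049)]:
    print(nm,onz("top",*T(*p),z))
for nm,p,z in [("stop+x outer",(20,440),.0125),("stop-x outer",(188,515),.0125),("flare +x",(178,298),.0125),("base corner",(520,500),.006),("base c2",(472,555),.006),
 ("fixed top",(410,245),.152),("trig top",(470,268),.153),("handle top",(510,40),.05),
 ("tray c1",(412,208),.004),("tray c2",(548,216),.004),("tray c3",(572,98),.004)]:
    print(nm,onz("side",*S(*p),z))
print(two(T(131,285),S(405,248)),two(T(124,342),S(466,270)),two(T(735,142),S(510,40)))
E
```

```text
tr stop+x outer [0.6649 0.2473 0.0125]
tr stop-x outer [0.5617 0.2563 0.0125]
rail end +x outer [0.6394 0.1404 0.0125]
+x outer near [0.6463 0.2435 0.0125]
flare +x tip [0.6578 0.1081 0.0125]
flare -x tip [0.5417 0.1182 0.0125]
base bl [0.4245 0.2191 0.005 ]
base br [0.4207 0.1743 0.005 ]
fixed top [0.4767 0.1914 0.152 ]
trig top [0.4436 0.1945 0.153 ]
handle top [ 0.585  -0.1773  0.05  ]
tray tl [ 0.5888 -0.0425  0.005 ]
tray bl [ 0.5113 -0.0663  0.005 ]
tray br [ 0.5499 -0.1994  0.005 ]
tray tr [ 0.6274 -0.1783  0.005 ]
box tl [ 0.58   -0.0729  0.049 ]
box tr [ 0.5983 -0.1354  0.049 ]
box br [ 0.5541 -0.1481  0.049 ]
box bl [ 0.5335 -0.0859  0.049 ]
stop+x outer [0.665  0.2483 0.0125]
stop-x outer [0.5607 0.2591 0.0125]
flare +x [0.6579 0.1094 0.0125]
base corner [0.4249 0.1711 0.006 ]
base c2 [0.4293 0.2173 0.006 ]
fixed top [0.4777 0.1881 0.152 ]
trig top [0.4446 0.1936 0.153 ]
handle top [ 0.588 -0.175  0.05 ]
tray c1 [ 0.5889 -0.0396  0.004 ]
tray c2 [ 0.5138 -0.068   0.004 ]
tray c3 [ 0.5541 -0.1994  0.004 ]
(array([0.4775, 0.1917, 0.1523]), np.float64(0.0017437347707471226)) (array([0.4447, 0.195 , 0.1524]), np.float64(0.0023042524637905174)) (array([ 0.587 , -0.177 ,  0.0488]), np.float64(0.0035710984038864716))
```

```bash
python3 - <<'E'
from h import *
print(two((578,80),(336,43)))
o,d=two((578,80),(336,43))[0],0
for z in (.2,.3,.4): print(onz("top",300,84,z),onz("side",150,145,z))
E
```

```text
(array([ 0.71526533, -0.46283437,  0.34518824]), np.float64(0.0034602487004824))
[0.77239257 0.12122825 0.2       ] [0.9508435  0.12252088 0.2       ]
[0.72757494 0.11443438 0.3       ] [0.79338483 0.27647196 0.3       ]
[0.68275731 0.10764051 0.4       ] [0.63592616 0.43042305 0.4       ]
```

Emit:
carry_out --increments '[40, 45, 0, 0, 0, 0.17, 40, 45, 0, 0, 0, 0.17, 40, 45, 0, 0, 0, 0.17, 40, 45, 0, 0, 0, 0.17, 40, 45, 0, 0, 0, 0.17, 40, 45, 0, 0, 0, 0.17, 40, 45, 0, 0, 0, 0.17, 40, 45, 0, 0, 0, 0.17, 40, 47, -30, 0, 0, 0.13, 0, 0, 0, 0, 0, 0, 0, 0, 0, 0, 0, 0]' --grip 0

```text
clock: 1.48
position: [0.583, -0.1799, 0.1631]
ee_rot: [-1.876, -2.519, 0.001]
force: [-0.1, 0.1, -0.6]
width: 0.994
gripper_force: 0.0
```

Emit:
carry_out --increments '[4, 5, -30, 0, 0, 0, 0, 0, -40, 0, 0, 0, 0, 0, -40, 0, 0, 0, 0, 0, -26, 0, 0, 0, 0, 0, -10, 0, 0, 0, 0, 0, 0, 0, 0, 0]'

```text
clock: 2.22
position: [0.5872, -0.1756, 0.018]
ee_rot: [1.878, 2.518, -0.001]
force: [-0.3, -0.3, 0.0]
width: 0.999
gripper_force: 0.0
```

```bash
python3 - <<'E'
from h import *
import cv2
o=readout.observe(); print(o["position"],o["force"])
t=vision.get_image("top")[:,:,::-1];s=vision.get_image("side")[:,:,::-1]
a=cv2.resize(t[130:235,330:450],None,fx=4,fy=4); b=cv2.resize(s[130:235,280:380],None,fx=4,fy=4)
cv2.imwrite("pics/g1.png",np.hstack([a,b])[:, :800])
E
```

```text
[ 0.58719826 -0.17562351  0.01802612] [-0.26260248 -0.2804696   0.03919607]
```

View pics/g1.png

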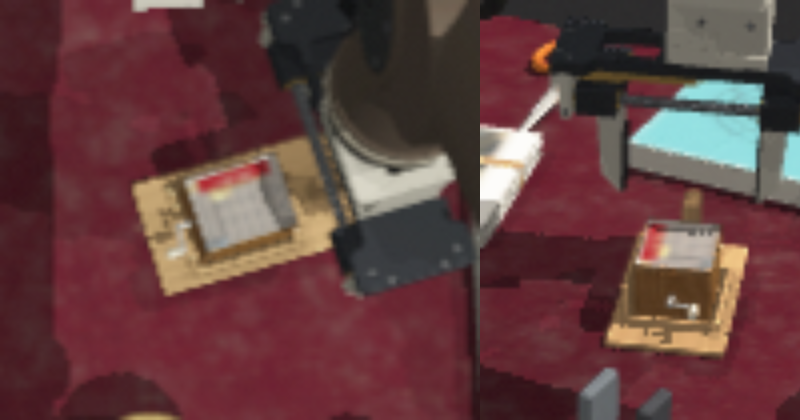

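Emit:
carry_out --increments '[0, 0, 0, 0, 0, 0, 0, 0, 0, 0, 0, 0, 0, 0, 0, 0, 0, 0, 0, 0, 0, 0, 0, 0, 0, 0, 0, 0, 0, 0, 0, 0, 0, 0, 0, 0, 0, 0, 0, 0, 0, 0]' --grip 1 --newtons 25

```text
clock: 3.2
position: [0.5875, -0.1745, 0.0177]
ee_rot: [-1.876, -2.52, -0.0]
force: [-0.3, -1.1, -0.2]
width: 0.289
gripper_force: 0.0
```

Emit:
carry_out --increments '[0, 0, 0, 0, 0, 0, 0, 0, 0, 0, 0, 0, 0, 0, 0, 0, 0, 0, 0, 0, 0, 0, 0, 0]'

```text
clock: 3.7
position: [0.5875, -0.1745, 0.0177]
ee_rot: [1.876, 2.52, 0.0]
force: [0.5, 0.8, 0.4]
width: 0.004
gripper_force: 0.0
```

```bash
python3 - <<'E'
from h import *
import cv2
t=vision.get_image("top")[:,:,::-1];s=vision.get_image("side")[:,:,::-1]
a=cv2.resize(t[130:235,350:450],None,fx=4,fy=4); b=cv2.resize(s[130:235,280:380],None,fx=4,fy=4)
cv2.imwrite("pics/g2.png",np.hstack([a,b])[:, :800])
for p in [(.587,-.175,.05),(.5873,-.1755,.018)]: print(proj("side",p),proj("top",p))
E
```

```text
(np.float64(333.27794420791156), np.float64(178.5899052146713)) (np.float64(413.7339078736109), np.float64(172.68844782591842))
(np.float64(332.92864257545517), np.float64(188.28851566562378)) (np.float64(411.77718290623454), np.float64(175.2755490796411))
```

View pics/g2.png

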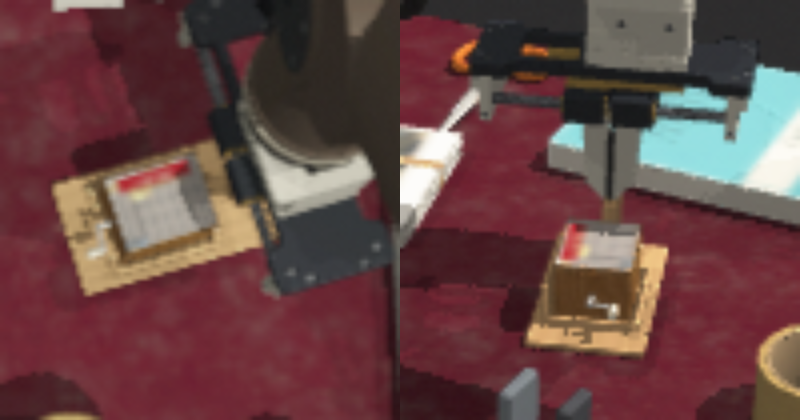

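```bash
python3 - <<'E'
from h import *
import cv2
from scipy.spatial.transform import Rotation as R
print(onz("side",333.2,180,.018), "z45",onz("side",333.2,180,.045))
r=R.from_rotvec([-3.086,-.58,0]).as_matrix(); p=np.array([.2268,-.5818,.1902])
for s in (-.046,.046): print("start tip",proj("side",p+s*r[:,1]),proj("top",p+s*r[:,1]))
o=readout.observe(); r=R.from_rotvec(o["ee_rot"]).as_matrix(); print(o["position"],r, o["joints"])
for s in (-.046,.046): print("open tip",proj("side",o["position"]+s*r[:,1]))
s=cv2.imread("pics/side0.png"); cv2.imwrite("pics/s3.png",cv2.resize(s[30:110,470:550],None,fx=6,fy=6))
E
```

```text
[ 0.60632678 -0.21955876  0.018     ] z45 [ 0.58738892 -0.17567997  0.045     ]
start tip (np.float64(500.91150443370213), np.float64(112.19931697719008)) (np.float64(596.6512667572908), np.float64(324.7499735992458))
start tip (np.float64(494.05130687705923), np.float64(101.17891653724183)) (np.float64(634.2839137087236), np.float64(309.38372382573317))
[ 0.58746379 -0.17450311  0.0177114 ] [[-2.86857190e-01  9.57973356e-01  3.64799726e-05]
 [ 9.57973357e-01  2.86857190e-01  1.13273577e-05]
 [ 3.86764469e-07  3.81961759e-05 -9.99999999e-01]] [ 0.46481291  0.63523295 -0.38869602  1.75316562  0.31418702  0.81481037
  0.21800558]
open tip (np.float64(348.79550883094925), np.float64(190.00453954990016))
open tip (np.float64(316.7818322642259), np.float64(187.04791172344645))
```

View pics/s3.png

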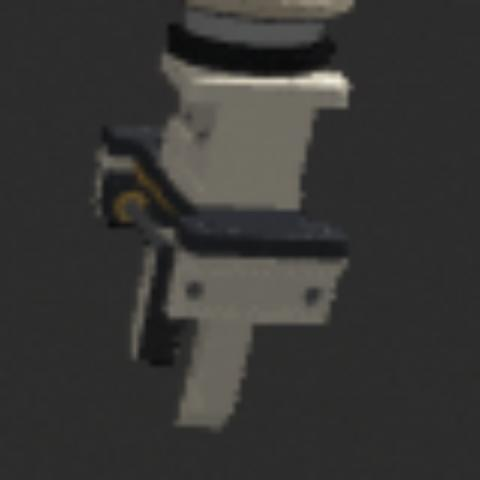

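Emit:
carry_out --increments '[0, 0, 0, 0, 0, 0, 0, 0, 0, 0, 0, 0, 0, 0, 0, 0, 0, 0, 0, 0, 0, 0, 0, 0, 0, 0, 0, 0, 0, 0, 0, 0, -8, 0, 0, 0, 0, 0, -8, 0, 0, 0, 0, 0, -4, 0, 0, 0, 0, 0, 0, 0, 0, 0]' --grip 0.4

```text
clock: 4.92
position: [0.5871, -0.1744, -0.0029]
ee_rot: [-1.875, -2.519, 0.001]
force: [0.0, -0.2, 0.1]
width: 0.598
gripper_force: 0.0
```

Emit:
carry_out --increments '[0, 0, 0, 0, 0, 0, 0, 0, 0, 0, 0, 0, 0, 0, 0, 0, 0, 0, 0, 0, 0, 0, 0, 0, 0, 0, 0, 0, 0, 0, 0, 0, 0, 0, 0, 0, 0, 0, 0, 0, 0, 0, 0, 0, 0, 0, 0, 0]' --grip 1 --newtons 25

```text
clock: 5.92
position: [0.5873, -0.1747, -0.0022]
ee_rot: [-1.876, -2.52, 0.0]
force: [-1.5, -1.3, 2.8]
width: 0.128
gripper_force: 25.0
```

```bash
python3 - <<'E'
from h import *
import cv2
print({k:readout.observe()[k] for k in("width","gripper_force","force","position")})
s=vision.get_image("side")[:,:,::-1];t=vision.get_image("top")[:,:,::-1]
cv2.imwrite("pics/g4.png",np.hstack([cv2.resize(t[150:215,340:440],None,fx=4,fy=4),cv2.resize(s[150:215,290:390],None,fx=4,fy=4)]))
E
```

```text
{'width': 0.12814976226278654, 'gripper_force': 25.00146836042404, 'force': array([-1.53231027, -1.33281012,  2.77678058]), 'position': array([ 0.58726133, -0.17466355, -0.00224546])}
```

Emit:
carry_out --increments '[0, 8, 0, 0, 0, -0.024, 0, 14, 0, 0, 0, -0.04, 0, 16, 0, 0, 0, -0.04, 0, 16, 0, 0, 0, -0.04, 0, 16, 0, 0, 0, -0.04, 0, 16, 0, 0, 0, -0.04, 0, 16, 0, 0, 0, -0.04, 0, 16, 0, 0, 0, -0.04, 0, 14, 0, 0, 0, -0.04, -1, 8, 0, 0, 0, -0.04, 0, 0, 0, 0, 0, 0, 0, 0, 0, 0, 0, 0]'

```text
clock: 7.52
position: [0.5867, -0.0333, -0.0022]
ee_rot: [-2.32, -2.117, -0.002]
force: [-0.1, 4.3, 0.6]
width: 0.129
gripper_force: 25.0
```

```bash
python3 - <<'E'
from h import *
import cv2
s=vision.get_image("side")[:,:,::-1];t=vision.get_image("top")[:,:,::-1]
cv2.imwrite("pics/g5t.png",t);cv2.imwrite("pics/g5s.png",s)
cv2.imwrite("pics/g5.png",np.hstack([cv2.resize(t[145:245,250:400],None,fx=3,fy=3,interpolation=2),cv2.resize(s[165:300,220:336],None,fx=3,fy=3,interpolation=2)[:300]]))
E
```

```text
(no output)
```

View pics/g5.png

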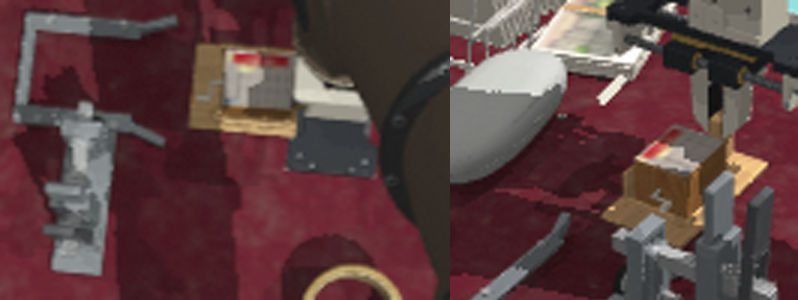

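```bash
python3 - <<'E'
from h import *
import cv2
for u,v in [(197,45),(190,128),(296,137)]: print(onz("top",(u+.5)/3-.5+250,(v+.5)/3-.5+145,.005))
t=cv2.imread("pics/g5t.png"); hsv=cv2.cvtColor(t,cv2.COLOR_BGR2HSV)
m=cv2.inRange(hsv,(10,60,60),(28,255,255)); m[:,:300]=0;m[:,350:]=0;m[:150]=0;m[215:]=0
# leading edge: leftmost column per row
P=[];Q=[]
for r in range(150,215):
    c=np.flatnonzero(m[r]); 
    if len(c)>3: P.append((r,c.min()))
for q in P[::3]: print(q,onz("top",q[1]-.5,q[0],.005)[:2].round(4))
E
```

```text
[0.63503753 0.08896483 0.005     ]
[0.55624818 0.09494378 0.005     ]
[ 0.54783997 -0.00248893  0.005     ]
(160, np.int64(315)) [0.6341 0.0913]
(163, np.int64(315)) [0.6255 0.0912]
(166, np.int64(315)) [0.6169 0.0912]
(169, np.int64(314)) [0.6083 0.0939]
(172, np.int64(314)) [0.5997 0.0939]
(175, np.int64(314)) [0.5912 0.0938]
(178, np.int64(313)) [0.5826 0.0965]
(181, np.int64(313)) [0.5741 0.0965]
(184, np.int64(313)) [0.5657 0.0964]
(187, np.int64(313)) [0.5572 0.0963]
(190, np.int64(344)) [0.5488 0.0108]
```

Emit:
carry_out --increments '[1.5, 8, 0, 0, 0, 0, 1.5, 10, 0, 0, 0, 0, 1, 10, 0, 0, 0, 0, 1, 10, 0, 0, 0, 0, 1, 10, 0, 0, 0, 0, 0.5, 6, 0, 0, 0, 0, 0.5, 6, 0, 0, 0, 0, 0.5, 6, 0, 0, 0, 0, 0.5, 6, 0, 0, 0, 0, 0.5, 6, 0, 0, 0, 0, 0, 0, 0, 0, 0, 0]'

```text
clock: 9.0
position: [0.5952, 0.043, -0.0023]
ee_rot: [2.322, 2.115, -0.0]
force: [0.4, -3.0, 2.6]
width: 0.131
gripper_force: 25.0
```

Emit:
carry_out --increments '[0.8, 8, 0, 0, 0, 0, 0.7, 8, 0, 0, 0, 0, 0.7, 8, 0, 0, 0, 0, 0.8, 8, 0, 0, 0, 0, 0.7, 8, 0, 0, 0, 0, 0.7, 8, 0, 0, 0, 0, 0.5, 5, 0, 0, 0, 0, 0.5, 5, 0, 0, 0, 0, 0.3, 3, 0, 0, 0, 0, 0, 0, 0, 0, 0, 0]'

```text
clock: 10.25
position: [0.6008, 0.1035, -0.0022]
ee_rot: [2.323, 2.114, -0.001]
force: [-0.9, -5.7, 3.9]
width: 0.132
gripper_force: 25.0
```

Emit:
carry_out --increments '[0.2, 3, 0, 0, 0, 0, 0.2, 3, 0, 0, 0, 0, 0.2, 3, 0, 0, 0, 0, 0.1, 2, 0, 0, 0, 0, 0.1, 2, 0, 0, 0, 0, 0, 0, 0, 0, 0, 0]'

```text
clock: 11.0
position: [0.6016, 0.1163, -0.0022]
ee_rot: [2.323, 2.114, -0.001]
force: [-0.8, -5.7, 3.4]
width: 0.127
gripper_force: 25.0
```

Emit:
carry_out --increments '[0.1, 1.5, 0, 0, 0, 0, 0.1, 1.5, 0, 0, 0, 0, 0.1, 1.5, 0, 0, 0, 0, 0, 0, 0, 0, 0, 0]'

```text
clock: 11.5
position: [0.6016, 0.1167, -0.0023]
ee_rot: [2.324, 2.11, -0.007]
force: [-1.8, -14.2, 8.7]
width: 0.128
gripper_force: 25.0
```

Emit:
carry_out --increments '[0, -2, 0, 0, 0, 0, 0, -1.8, 0, 0, 0, 0, 0, 0, 0, 0, 0, 0]'

```text
clock: 11.88
position: [0.6017, 0.1169, -0.0022]
ee_rot: [2.323, 2.114, -0.002]
force: [-0.6, -6.2, 5.7]
width: 0.127
gripper_force: 25.0
```

Emit:
carry_out --increments '[0, 0, 0, 0, 0, 0, 0, 0, 0, 0, 0, 0, 0, 0, 0, 0, 0, 0, 0, 0, 0, 0, 0, 0, 0, 0, 20, 0, 0, 0, 0, 0, 40, 0, 0, 0, 0, 0, 50, 0, 0, 0, 0, 0, 50, 0, 0, 0, -20, 12, 5, 0, 0, 0, -40, 24, 0, 0, 0, 0, -40, 22, 0, 0, 0, 0, -32, 18, 0, 0, 0, 0, 0, 0, 0, 0, 0, 0]' --grip 0

```text
clock: 13.5
position: [0.4663, 0.1961, 0.1623]
ee_rot: [-2.316, -2.121, 0.002]
force: [1.0, 0.7, 0.2]
width: 0.997
gripper_force: 0.0
```

```bash
python3 - <<'E'
from h import *
import cv2
o=readout.observe(); print(o["position"],o["ee_rot"],o["width"],o["force"])
s=vision.get_image("side")[:,:,::-1];t=vision.get_image("top")[:,:,::-1]
cv2.imwrite("pics/g6t.png",t);cv2.imwrite("pics/g6s.png",s)
cv2.imwrite("pics/g6.png",np.hstack([cv2.resize(t[140:250,240:340],None,fx=4,fy=4,interpolation=2),cv2.resize(s[190:300,225:325],None,fx=4,fy=4,interpolation=2)]))
E
```

```text
[0.4663398  0.19606795 0.16227164] [-2.31637877e+00 -2.12081954e+00  1.98821352e-03] 0.9966490679776937 [0.95855433 0.68118826 0.15335826]
```

View pics/g6.png

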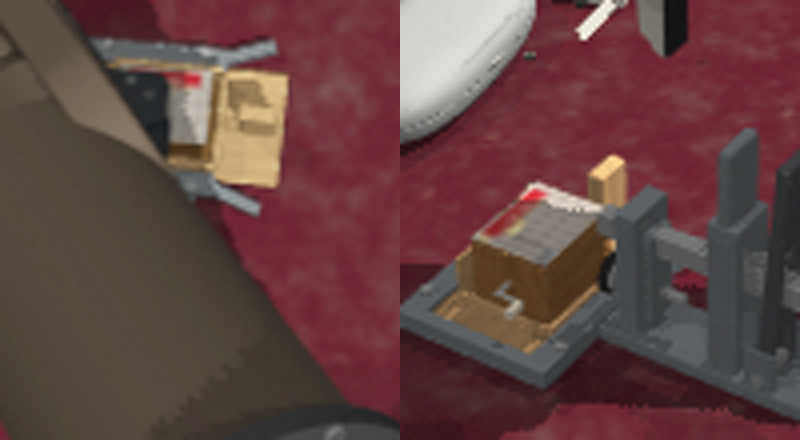

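```bash
python3 - <<'E'
from h import *
for zb in (0,.02,.03,.04): print(zb,proj("side",(.5155,.1915,.1623+zb)), proj("side",(.417,.2005,.1623+zb)))
f=lambda u,v,z:onz("top",(u+.5)/4-.5+240,(v+.5)/4-.5+140,z)
X=np.array([.9957,-.0924]);Y=np.array([.0924,.9957]);O=np.array([.606,.180])
for p in [f(289,73,.005),f(278,187,.005),f(258,118,.05)]: print(p,(p[:2]-O)@X,(p[:2]-O)@Y)
g=lambda u,v,z:onz("side",(u-400+.5)/4-.5+225,(v+.5)/4-.5+190,z)
for n,p in [("handle",g(605,163,.05)),("box lf top",g(472,240,.049)),("box mid top",g(545,268,.049)),("box right top",g(608,215,.049)),("pad",g(604,275,.032)),("crank end L bot",g(545,322,.005))]: print(n,p,(p[:2]-O)@X,(p[:2]-O)@Y)
E
```

```text
0 (np.float64(293.7409651949291), np.float64(216.13579274973358)) (np.float64(335.214397085945), np.float64(230.71585384387376))
0.02 (np.float64(293.62065389116844), np.float64(208.04167978381776)) (np.float64(335.5282759850595), np.float64(222.43520959174518))
0.03 (np.float64(293.5595764941598), np.float64(203.93261159487858)) (np.float64(335.6877220010741), np.float64(218.2287600987672))
0.04 (np.float64(293.49787198164086), np.float64(199.78135332384713)) (np.float64(335.84887483741954), np.float64(213.97728186380846))
[0.64020979 0.09866291 0.005     ] 0.04157823273093569 -0.07782635842657548
[0.55894721 0.10567594 0.005     ] -0.03998291736510178 -0.0783521473285749
[0.59692955 0.11747653 0.05      ] -0.003254281014010878 -0.06309272608677029
handle [0.6053365  0.11624833 0.05      ] 0.005230010523262454 -0.06353884860147609
box lf top [0.63536323 0.21352816 0.049     ] 0.026138963217417644 0.03609715239558093
box mid top [0.58563913 0.21689426 0.049     ] -0.023682348477271346 0.034854268472253126
box right top [0.57886236 0.15900596 0.049     ] -0.02508110157287281 -0.023411280774923986
pad [0.56466752 0.18936688 0.032     ] -0.04202025213037956 0.005507481032091427
crank end L bot [0.59099394 0.21201834 0.005     ] -0.01790002808355408 0.03049409807321699
```

Emit:
carry_out --increments '[2.5, -3.5, 0, 0, 0, 0, 0, 0, -25, 0, 0, 0, 0, 0, -25, 0, 0, 0, 0, 0, -17, 0, 0, 0, 0, 0, -10, 0, 0, 0, 0, 0, 0, 0, 0, 0]'

```text
clock: 14.35
position: [0.4723, 0.1901, 0.0851]
ee_rot: [-2.323, -2.114, 0.002]
force: [-0.3, -0.5, -0.9]
width: 1.001
gripper_force: 0.0
```

```bash
python3 - <<'E'
from h import *
import cv2
o=readout.observe(); print(o["position"],o["ee_rot"],o["width"],o["force"])
s=vision.get_image("side")[:,:,::-1]; cv2.imwrite("pics/b0.png",s)
cv2.imwrite("pics/b0c.png",cv2.resize(s[180:300,240:360],None,fx=5,fy=5,interpolation=2))
E
```

```text
[0.47233128 0.19007628 0.08511349] [-2.32303256e+00 -2.11444431e+00  1.89771856e-03] 1.0009541659863692 [-0.34492346 -0.47724711 -0.86385913]
```

View pics/b0c.png

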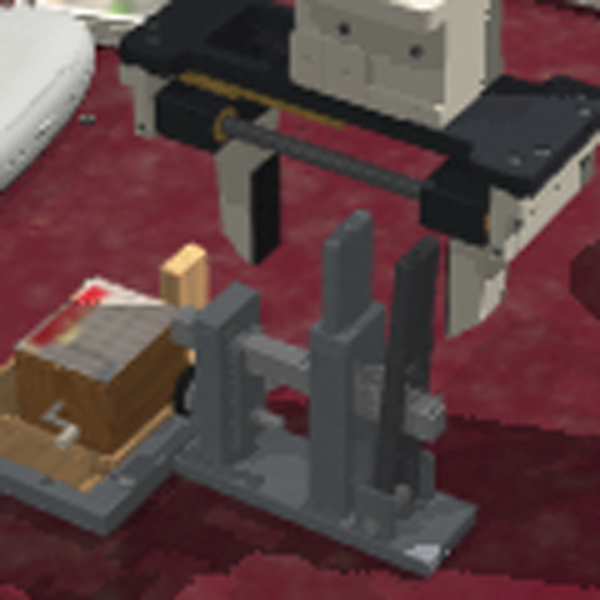

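Emit:
carry_out --increments '[-3.3, 2.4, 0, 0, 0, 0, 0, 0, 0, 0, 0, 0, 0, 0, 0, 0, 0, 0, 0, 0, 0, 0, 0, 0, 0, 0, 0, 0, 0, 0, 0, 0, 0, 0, 0, 0, 0, 0, 0, 0, 0, 0, 0, 0, 0, 0, 0, 0]' --grip 0.8 --newtons 15

```text
clock: 15.4
position: [0.4693, 0.1931, 0.0857]
ee_rot: [2.322, 2.115, 0.001]
force: [0.2, 1.0, -1.0]
width: 0.282
gripper_force: 15.1
```

```bash
cat > tr.py <<'E'
import sys
from h import *
import cv2
cur=sys.argv[1]
s=vision.get_image("side")[:,:,::-1]; cv2.imwrite(f"pics/{cur}.png",s)
X=np.array([.9957,-.0924,0]);O=np.array([.606,.180,0])
if len(sys.argv)>2:
    b=cv2.imread("pics/b0.png")
    for n,(u0,u1,v0,v1) in {"tip":(274,280,241,249),"pad":(274,280,252,264),"box":(244,262,254,268),"barend":(321,330,257,268),"bar":(288,303,246,258)}.items():
        t=cv2.resize(b[v0:v1,u0:u1],None,fx=8,fy=8,interpolation=2); w=cv2.resize(s[v0-14:v1+10,u0-25:u1+8],None,fx=8,fy=8,interpolation=2)
        r=cv2.matchTemplate(w,t,cv2.TM_CCOEFF_NORMED); _,m,_,l=cv2.minMaxLoc(r); print(n,round(m,2),"shift px",l[0]/8-25,l[1]/8-14)
o=readout.observe(); print(o["clock"],o["position"],o["width"]*92,o["gripper_force"],o["force"])
E
python3 tr.py s1 b; python3 - <<'E'
from h import *
for x,z in((-.042,.032),(-.05,.075)):
  c=lambda d:np.array(proj("side",(.606+(x+d)*.9957,.18-(x+d)*.0924,z)))
  print("px per 10mm",c(.01)-c(0),c(0))
E
```

```text
tip 0.97 shift px 0.125 0.0
pad 0.84 shift px -1.875 -0.875
box 1.0 shift px 0.0 0.0
barend 0.92 shift px -2.0 -0.875
bar 0.95 shift px -0.25 -0.125
15.45 [0.46929411 0.19306733 0.08567751] 25.759641453091778 15.125799227971584 [0.85868783 0.97139718 0.15825634]
px per 10mm [-3.62139971 -1.4511608 ] [277.02588158 257.07661495]
px per 10mm [-3.71494136 -1.43108112] [279.42073248 242.89320855]
```

Emit:
carry_out --increments '[0, 0, 0, 0, 0, 0, 0, 0, 0, 0, 0, 0, 0, 0, 0, 0, 0, 0, 0, 0, 0, 0, 0, 0, 0, 0, 0, 0, 0, 0]' --grip 0.4

```text
clock: 16.08
position: [0.469, 0.193, 0.0856]
ee_rot: [2.322, 2.115, -0.0]
force: [-0.8, 0.4, -2.5]
width: 0.599
gripper_force: 0.7
```

Emit:
carry_out --increments '[0, 0, 0, 0, 0, 0, 0, 0, 0, 0, 0, 0, 0, 0, 0, 0, 0, 0, 0, 0, 0, 0, 0, 0, 0, 0, 0, 0, 0, 0]' --grip 0.8

```text
clock: 16.7
position: [0.4694, 0.193, 0.0858]
ee_rot: [2.322, 2.115, 0.001]
force: [0.6, -0.2, 1.1]
width: 0.279
gripper_force: 15.1
```

```bash
python3 tr.py s2 b
```

```text
tip 0.97 shift px 0.0 0.0
pad 0.75 shift px -3.625 -1.625
box 1.0 shift px 0.0 0.0
barend 0.92 shift px -3.75 -1.75
bar 0.93 shift px -0.125 -0.125
16.75 [0.469329   0.19305716 0.08581744] 25.446429742590073 15.141251262975857 [ 0.19047338 -0.37007524  1.07244432]
```

Emit:
carry_out --increments '[0, 0, 0, 0, 0, 0, 0, 0, 0, 0, 0, 0, 0, 0, 0, 0, 0, 0, 0, 0, 0, 0, 0, 0, 0, 0, 0, 0, 0, 0]' --grip 0.4

```text
clock: 17.38
position: [0.469, 0.1931, 0.0856]
ee_rot: [2.322, 2.116, -0.0]
force: [-1.7, 0.8, -2.0]
width: 0.599
gripper_force: 0.7
```

Emit:
carry_out --increments '[0, 0, 0, 0, 0, 0, 0, 0, 0, 0, 0, 0, 0, 0, 0, 0, 0, 0, 0, 0, 0, 0, 0, 0, 0, 0, 0, 0, 0, 0]' --grip 0.8

```text
clock: 18.0
position: [0.4693, 0.1931, 0.0858]
ee_rot: [2.322, 2.115, 0.001]
force: [0.7, 0.3, -0.3]
width: 0.281
gripper_force: 15.1
```

```bash
python3 tr.py s3 b
```

```text
tip 0.96 shift px 0.0 0.0
pad 0.74 shift px -5.5 -2.25
box 1.0 shift px 0.0 0.0
barend 0.78 shift px -4.875 -2.125
bar 0.92 shift px -0.125 -0.125
18.05 [0.46934754 0.19311592 0.08583379] 25.654805071164343 15.144524567294866 [0.49357328 0.60399952 1.12772672]
```

Emit:
carry_out --increments '[0, 0, 0, 0, 0, 0, 0, 0, 0, 0, 0, 0, 0, 0, 0, 0, 0, 0, 0, 0, 0, 0, 0, 0, 0, 0, 0, 0, 0, 0]' --grip 0.4

```text
clock: 18.68
position: [0.469, 0.193, 0.0856]
ee_rot: [2.323, 2.115, -0.0]
force: [-1.5, 0.1, -1.0]
width: 0.598
gripper_force: 0.7
```

Emit:
carry_out --increments '[0, 0, 0, 0, 0, 0, 0, 0, 0, 0, 0, 0, 0, 0, 0, 0, 0, 0, 0, 0, 0, 0, 0, 0, 0, 0, 0, 0, 0, 0]' --grip 0.8

```text
clock: 19.3
position: [0.4693, 0.1931, 0.0858]
ee_rot: [2.322, 2.115, 0.001]
force: [0.3, 0.6, 1.6]
width: 0.279
gripper_force: 15.1
```

```bash
python3 tr.py s4 b
```

```text
tip 0.94 shift px 0.0 0.0
pad 0.68 shift px -7.25 -2.75
box 1.0 shift px 0.0 0.0
barend 0.62 shift px -6.25 -2.5
bar 0.9 shift px -0.125 -0.125
19.35 [0.46931171 0.19308604 0.08581132] 25.552447017852963 15.14336971915327 [-0.06711703 -0.58805606  0.75453041]
```

Emit:
carry_out --increments '[0, 0, 0, 0, 0, 0, 0, 0, 0, 0, 0, 0, 0, 0, 0, 0, 0, 0, 0, 0, 0, 0, 0, 0, 0, 0, 0, 0, 0, 0]' --grip 0.4

```text
clock: 19.98
position: [0.469, 0.193, 0.0856]
ee_rot: [2.322, 2.116, -0.0]
force: [-2.5, 1.0, -1.0]
width: 0.601
gripper_force: 0.7
```

Emit:
carry_out --increments '[0, 0, 0, 0, 0, 0, 0, 0, 0, 0, 0, 0, 0, 0, 0, 0, 0, 0, 0, 0, 0, 0, 0, 0, 0, 0, 0, 0, 0, 0]' --grip 0.8

```text
clock: 20.6
position: [0.4693, 0.1931, 0.0858]
ee_rot: [2.322, 2.115, 0.001]
force: [0.1, -0.3, -0.2]
width: 0.28
gripper_force: 15.2
```

```bash
python3 tr.py s5 b
```

```text
tip 0.89 shift px 0.0 0.125
pad 0.66 shift px -8.5 -3.25
box 0.98 shift px -1.5 -0.625
barend 0.56 shift px -16.375 -14.0
bar 0.89 shift px -0.125 -0.25
20.65 [0.46928874 0.19307112 0.08578828] 26.028698112785918 15.169958953047171 [0.19745712 0.65764925 0.96628898]
```

Emit:
carry_out --increments '[0, 0, 0, 0, 0, 0, 0, 0, 0, 0, 0, 0, 0, 0, 0, 0, 0, 0, 0, 0, 0, 0, 0, 0, 0, 0, 0, 0, 0, 0]' --grip 0.4

```text
clock: 21.28
position: [0.469, 0.193, 0.0856]
ee_rot: [2.322, 2.116, -0.0]
force: [-2.4, 0.2, -1.2]
width: 0.597
gripper_force: 0.7
```

Emit:
carry_out --increments '[0, 0, 0, 0, 0, 0, 0, 0, 0, 0, 0, 0, 0, 0, 0, 0, 0, 0, 0, 0, 0, 0, 0, 0, 0, 0, 0, 0, 0, 0]' --grip 0.8

```text
clock: 21.9
position: [0.4693, 0.1931, 0.0858]
ee_rot: [2.322, 2.115, 0.001]
force: [-0.9, 0.6, 0.5]
width: 0.279
gripper_force: 15.2
```

```bash
sed -i 's/"bar":/"handle":(270,284,228,242),"trayedge":(240,262,266,284),"boxtop":(248,272,236,256),"bar":/' tr.py; python3 tr.py s6 b
```

```text
tip 0.88 shift px 5.375 0.5
pad 0.65 shift px -8.5 -3.25
box 0.97 shift px -1.5 -0.625
barend 0.55 shift px -16.5 -14.0
handle 0.96 shift px 0.0 -0.125
trayedge 0.96 shift px -1.375 -0.5
boxtop 0.83 shift px -1.25 -0.5
bar 0.9 shift px -0.125 -0.25
21.95 [0.46924683 0.19312054 0.08581623] 25.641267098222382 15.200650760089047 [-1.36028513 -0.25043102  1.49232612]
```

```bash
python3 - <<'E'
import cv2,numpy as np
im={i:cv2.cvtColor(cv2.imread(f"pics/s{i}.png"),cv2.COLOR_BGR2GRAY).astype(float) for i in (2,3,4,5,6)}
for a,b in((4,5),(5,6)):
    d=np.abs(im[b]-im[a])[225:300,230:345]; ys,xs=np.where(d>25)
    n,l,st,c=cv2.connectedComponentsWithStats((d>20).astype(np.uint8))
    print(a,b,[(int(s[0]+230),int(s[1]+225),int(s[2]),int(s[3]),int(s[4])) for s in st[1:] if s[4]>3])
for i in im: print(i,"row258",im[i][258,308:330].astype(int),"row262",im[i][262,308:330].astype(int)); 
for i in im: print(i,"r250",im[i][250,266:284].astype(int))
E
```

```text
4 5 [(241, 235, 21, 15, 54), (265, 237, 5, 8, 18), (248, 243, 9, 6, 21), (261, 247, 12, 12, 70), (285, 252, 1, 4, 4), (318, 256, 3, 9, 18), (268, 257, 8, 8, 12), (247, 260, 5, 4, 9), (250, 265, 6, 3, 14), (236, 267, 4, 3, 5), (262, 267, 5, 4, 7)]
5 6 [(263, 237, 5, 8, 17), (259, 247, 6, 6, 12), (318, 257, 1, 5, 5), (273, 260, 2, 4, 6)]
2 row258 [ 71  63  66  76  59  45  47  44  46  73  77  97  96 100  93  99  73  62
  66  65  65  61] row262 [69 61 61 74 67 46 46 46 45 62 78 78 85 85 85 76 74 45 35 37 57 56]
3 row258 [ 71  63  66  76  60  47  47  46  44  74  76  96  97 102  88  68  64  62
  65  66  67  61] row262 [70 62 60 73 67 46 48 47 45 61 77 77 81 75 73 50 43 37 37 37 57 55]
4 row258 [72 63 65 76 60 45 47 46 44 73 76 95 97 50 51 67 64 61 66 66 66 61] row262 [70 62 61 73 75 46 48 46 45 61 77 75 74 50 43 42 43 33 34 36 57 56]
5 row258 [71 63 65 76 59 48 48 46 44 63 72 48 41 44 52 66 65 61 66 67 66 60] row262 [70 62 62 75 75 46 47 47 44 58 56 40 43 42 42 41 43 36 36 35 58 55]
6 row258 [71 63 66 76 59 47 47 45 43 55 42 41 42 43 51 66 64 63 66 67 66 62] row262 [71 62 60 72 76 47 47 46 44 43 41 41 42 42 43 42 43 37 34 37 58 56]
2 r250 [124 120  73  58  65  59  56  55  55  56  63 100 156  71  72  71  70  66]
3 r250 [124 120  64  59  65  57  49  39  34  49  64  94  70  71  71  72  70  68]
4 r250 [97 95 63 61 44 30 27 24 39 57 68 71 70 71 71 71 71 67]
5 r250 [70 61 52 28 24 25 41 41 63 70 71 70 66 72 71 72 71 67]
6 r250 [70 61 51 26 25 24 54 70 70 71 65 59 61 72 71 71 69 68]
```

```bash
python3 -c "
from cell import arm
print(arm.sign_off())"
```

```text
the job is handed in; nothing more can be done
None
```

I handed the job in with the tray against the slot's end stop and the trigger still held squeezed after six strokes; I estimate the pad is pushed back 5–6 mm on its spring, worked out from camera tracking and the stroke count because it can't be read directly.

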